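Move a weld test piece over the rail end stop and close up the inspection row

TASK

The tee-joint test piece has cooled: run it along the cooling rail, lift it over the upturned end stop, take it across the gap and over the end stop of the inspection rail, and let it down to hang there. Then slide it along against the lap-joint piece and push the two up to the stop shoe by feel, until they bear on it with a firm fingertip push (some 8 N on top of the sliding friction) for a moment, without ramming the shoe or wrenching the rails, and let go with the row closed up. Leave the pipe-joint piece where it hangs.

Things in the scene. Friction and masses are not known exactly. Their poses are not given: they have to be found in the camera images.
- rail_a: Cooling rail, fixed: level flat bar 12 mm thick (x), 24 mm tall, top face 200 mm above the origin. Origin: at work-surface level below the free tip. The bar runs along its own y from 0 (free tip) to -205 mm, where a blue post carries it; centred on x = 0.
- stop_a (a point): Cooling rail's end stop, top centre of it: the last 10 mm of the bar at the free end (5 mm either side of this point along y), turned up 11 mm above the bar's top face, as thick as the bar.
- rail_b: Inspection rail, fixed, same bar; its free end faces the cooling rail's across a gap of 55 to 75 mm, up to 6 mm lower or to the side and up to 5 degrees turned. Origin: below its free tip, bar top 200 mm above it. The bar runs along its own y from 0 to +185 mm (blue post there), centred on x = 0; stop plate and stop shoe close its run.
- stop_b (a point): Inspection rail's end stop, top centre of it: the first 10 mm of that bar at its free end, turned up 11 mm above the bar's top face.
- stop: Stop plate welded round the inspection rail at y = 160 mm; origin on its face towards the gap, 12 mm below the bar's top. It carries a rigid saddle-shaped stop shoe, 44 mm wide, locked on a threaded rod: the shoe's face, on which the tubes bear, stands 12 to 38 mm out of the plate towards the gap (-y), wherever it was last set; this is not measured, find it by touch.
- tee_piece: Piece to move, next to the gap: carrier with a tee joint (80 mm plate, rib) below, down to 134 mm under the origin, 0.4-0.7 kg. Carrier: slice of tube closed round the bar, 30 wide (x), 30 long (y, along the rail), 48 tall, wall 4, inside 22 x 40 mm. Origin: mid underside of the tube's top wall, which rests on the bar. Raised over 11 mm it clears a stop; at 16 mm its lower wall meets the bar.
- tee_tab (a point): Grip tab on the tee piece's tube: upright steel tab 28 mm wide (x), 12 mm thick (y, along the rail), from 4 to 46 mm above the body's origin. This point is its centre, 25 mm above the origin. Held across its 28 mm width, the fingers stay clear of the neighbours on the rail.
- lap_piece: Same carrier, sizes and origin, with a lap joint of two overlapping plates; hangs loose on the inspection rail, 7 to 61 mm short of the stop shoe; each carrier slides along the bar against dry friction of some 2 to 8 N. Tubes in touch have 30 mm between origins; nothing below is longer along y than the tubes.
- pipe_piece: Same carrier with a piece of pipe on a square plate, on the cooling rail behind the tee piece. To be left alone.
Mind the look-alikes: they are no part of the job. What is shaped like the lap_piece but purple or red is not meant.

How it is judged:
By the outcome, as a careful person would: the job done as asked, in the order asked, and still so for the second after the job is handed in, with the robot touching nothing.
It also fails if it takes over 69 s, if anything falls off the work surface, if the arm or the gripper's body presses on something with over 40 N, if the wrist force passes 120 N, or if a joint passes its speed limit or range.

ROBOT

A 6-joint arm with a two-finger parallel gripper is mounted at the origin on the work surface. World frame = base frame: x ahead of the robot, y to its left, z up, the work surface at z = 0. Lengths are in m, angles in rad, forces in N, time in s.
With the tool pointing down it reaches from about 0.3 to 0.875 m from the base axis. Payload 4.2 kg.
Tool frame: the origin (TCP) lies on the centre line of the jaws, within the pads' length; the fingertips stand 19 mm ahead of it and the grasp point (between the pads) is the TCP (bot.finger_overhang is the distance from the TCP to the fingertips, in m); y points along the fingers, z is the direction in which the jaws open and shut, and the axes are right-handed (so a half turn about y gives the same grasp; the last joint's range is limited). The gripper opens to 85 mm and grips with 20 to 120 N. Pads are 22 mm wide; open, the fingers measure 114 mm over their backs; the gripper's body (76 mm by 85 mm) begins 54 mm behind the grasp point. The pads swing forward as they close: fully open they stand 13 mm farther back than shut.
Start: joints at [-1.184, 0.32, 1.565, -0, 1.257, -0.02], TCP at [0.228, -0.528, 0.25] pointing down, gripper open.
Joint ranges: [-3.11, 3.11], [-0.84, 2.01], [0.21, 2.61], [-1.34, 4.49], [0.05, 2.63], [-2.56, 2.56]. Speed limits (rad/s): [2.57, 2.57, 3.14, 3.14, 3.14, 3.14].

INTERFACE

Orientations are given as a rotation vector (axis times angle).
In Python, from rig import monitor, optics, bot gives the robot as it stands. The module is installed in compiled form; this text tells all that it offers.
- The arm moves only by the tool servo_tool, never from a script. Its argument "rows" is a list of rows, each a list of 7 numbers: the shift along the tool's x, y, z each as a share of 0.025 m, from -1 to 1, then the turn, a rotation vector about the tool's x, y, z each as a share of 4 degrees, from -1 to 1, then the opening, from 0 (shut) to 1 (fully open). A call has exactly 5 rows; each row shifts and turns the commanded pose from where the row before left it, along the tool's axes as they then stand; what a row does not reach is not made up. A row lasts 1/12 s, in which the tool goes at most 41.7 mm and 7.16 degrees, less where a joint would pass 70% of its speed; a pose out of reach is approached as far as the arm can. A call with a number of a shift or a turn outside -1 to 1 is refused whole. A call with a gripper value outside its range is refused whole. The fingers move at their own pace and stop on an object; "grip_force" is the grip in N (left out, the last holds). Time passes only in rows, so rows that do not move let the fingers close, or fill a call up. It gives the time, the measured TCP pose, the force and the opening at its end, in the units of the state.
- monitor.state(): the state, without advancing time (a new reading comes with each control period).
- optics.snapshot(name): name is "side" or "top"; returns a dict with "pixels" (480x640x3 uint8, blue, green, red), "vertical_fov" (degrees; the focal length in pixels is half the picture's height over the tangent of half this angle, whatever the lens; pixels are square), "cx", "cy" (the principal point, pixels), "k1" (the pictures are not rectified: a ray, as slopes to the right and down, at radius r is drawn at 1 + k1 r^2 times it, then the intrinsics apply), "extrinsics" (4x4, takes a point from camera to world coordinates). Camera axes: x right, y down, z forward; pixel columns grow to the right and rows downward; lengths in m; the calibration is good to about 2 mm. A picture is of the moment at which its call begins. There is no depth.
- bot.finish_job(): hands the job in, once; it reports no verdict.
Trained networks look in the newest picture that a camera, given by its name, has taken for a name from the list of things; names that differ only in an ending like _2 or _b are one class to them, and where a whole thing is asked for, a point or a joint stands for the part that bears it (a point fixed in the world has none). Each returns a list of dicts, best first, with "conf" (0 to 1); they miss things now and then, are a little off and sometimes report something else, mostly with a low value. They report only what shows in the picture. A call takes as long as a camera call. They do not tell look-alikes from the thing itself.
- optics.masks_of(name, camera): "region" (480x640 bool, what is visible of it) and "centre" ([column, row] in pixels, amid what is visible of it).
The state is a dict: "t": time; "joints": joint angles; "qvel": joint speeds; "effort": joint torques, N m; "tcp_pos": TCP position; "eef_rot": TCP orientation; "ft_force": force on the tool from outside, world axes, zero at the start; "moment": the same for the moment, N m; "grip_width": opening from 0.0 (shut) to 1.0 (fully open).
Only numpy, scipy, OpenCV 4.12 (cv2) and the standard library are available. Lean on these libraries where they do the work, as an engineer would, in place of code of your own. Each camera call takes 0.05 s, during which the arm holds its last target.

## Working session

There is one attempt and no reset: what is moved stays moved. The work goes in short steps, Python scripts to look and compute and a tool call to move; the robot and the scene stay as the last step left them, time stands still between calls to the robot, and variables do not carry over. Pictures are saved under pics/ and viewed, and the job is handed in when it is done.

Besides the shell and the picture viewer there is one more tool, called as a command line: name --pt "numbers of a row" for each row, then --argument value for the rest. servo_tool: Moves the arm, as the interface text tells. Its arguments: {"type":"object","properties":{"rows":{"type":"array"},"grip_force":{"type":"number"}},"required":["rows"]}

```bash
mkdir -p pics; ls; python3 - <<'E'
from rig import monitor, optics, bot
import cv2,numpy as np
s=monitor.state();print(s, bot.finger_overhang)
for n in ["side","top"]:
    d=optics.snapshot(n);cv2.imwrite(f"pics/{n}0.png",d["pixels"])
    print(n,d["vertical_fov"],d["cx"],d["cy"],d["k1"],np.round(d["extrinsics"],4).tolist())
    for k in ["rail_a","rail_b","stop_a","stop_b","stop","tee_piece","tee_tab","lap_piece","pipe_piece"]:
        print(k,[(round(m["conf"],2),np.round(m["centre"]).tolist(),int(m["region"].sum())) for m in optics.masks_of(k,n)])
print(monitor.state()["t"])
E
```

```text
pics
{'t': 0.0, 'joints': array([-1.18401922e+00,  3.20314151e-01,  1.56565306e+00, -2.15625443e-05,
        1.25742467e+00, -1.99668771e-02]), 'qvel': array([-0.0005028 , -0.0005511 , -0.00055796, -0.00138715, -0.00099699,
       -0.00152969]), 'effort': array([-1.90749939e-03, -4.15530610e+01, -2.34160012e+01, -9.06866467e-05,
        8.36920633e-03, -1.55491892e-05]), 'tcp_pos': array([ 0.2273294 , -0.52767679,  0.24947954]), 'eef_rot': array([-0.41235074,  1.9995823 , -1.99598138]), 'ft_force': array([-0.84443241, -0.08083541,  0.17640245]), 'moment': array([-0.02867153,  0.0227019 , -0.01631822]), 'grip_width': 0.999170187658855} 0.019
side 55.80574152518856 321.7822454798339 247.32043027074118 -0.07478840075017795 [[0.9981, -0.0284, 0.055, 0.5307], [-0.0618, -0.482, 0.874, -0.551], [0.0017, -0.8757, -0.4828, 0.4815], [0.0, 0.0, 0.0, 1.0]]
rail_a [(0.91, [326.0, 438.0], 9154), (0.77, [280.0, 244.0], 2135)]
rail_b [(0.91, [326.0, 438.0], 9154), (0.77, [280.0, 244.0], 2135)]
stop_a [(0.93, [280.0, 246.0], 1900), (0.89, [284.0, 179.0], 486), (0.85, [325.0, 434.0], 9158)]
stop_b [(0
[... 707 characters left out ...]
7], [0.0, 0.0, 0.0, 1.0]]
rail_a [(0.93, [477.0, 233.0], 5269), (0.93, [218.0, 248.0], 5493)]
rail_b [(0.93, [477.0, 233.0], 5269), (0.93, [218.0, 248.0], 5493)]
stop_a [(0.92, [477.0, 233.0], 5455), (0.75, [214.0, 240.0], 959), (0.65, [214.0, 246.0], 5286)]
stop_b [(0.92, [477.0, 233.0], 5455), (0.75, [214.0, 240.0], 959), (0.65, [214.0, 246.0], 5286)]
stop [(0.92, [477.0, 233.0], 5455), (0.75, [214.0, 240.0], 959), (0.65, [214.0, 246.0], 5286)]
tee_piece [(0.62, [383.0, 227.0], 604)]
tee_tab [(0.57, [384.0, 232.0], 630)]
lap_piece [(0.98, [277.0, 174.0], 749), (0.89, [358.0, 157.0], 676), (0.81, [308.0, 308.0], 487), (0.76, [267.0, 237.0], 686)]
pipe_piece [(0.87, [446.0, 231.0], 855)]
1.0
```

View pics/side0.png

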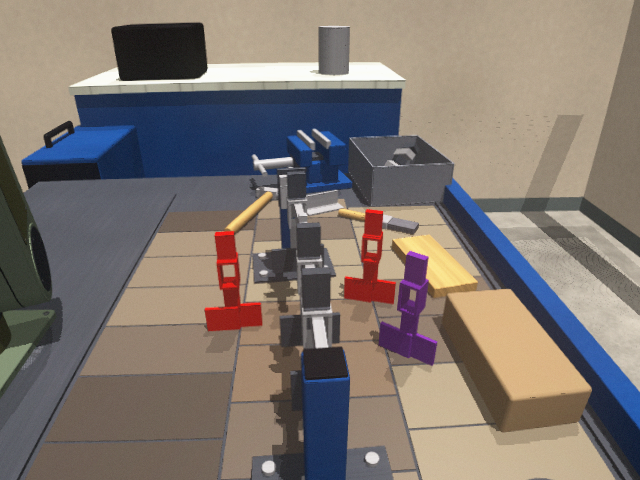

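View pics/top0.png

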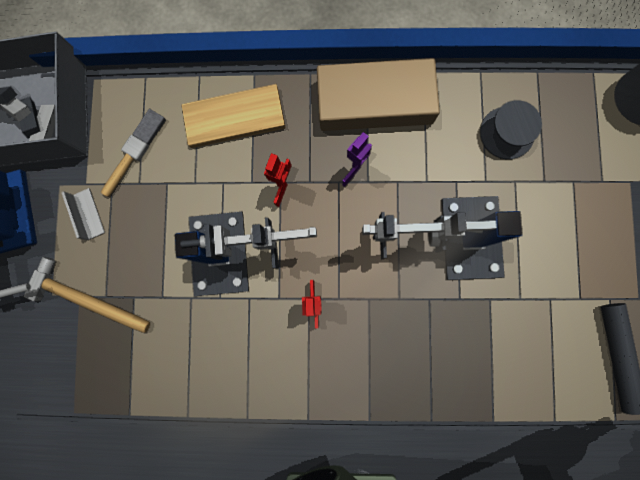

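```bash
python3 - <<'E'
import cv2
t=cv2.imread("pics/top0.png");cv2.imwrite("pics/top0c.png",cv2.resize(t[180:290,190:500],None,fx=2.58,fy=2.58,interpolation=cv2.INTER_CUBIC))
t=cv2.imread("pics/side0.png");cv2.imwrite("pics/side0c.png",cv2.resize(t[150:400,180:460],None,fx=2.4,fy=2.4,interpolation=cv2.INTER_CUBIC))
E
```

```text
(no output)
```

View pics/top0c.png

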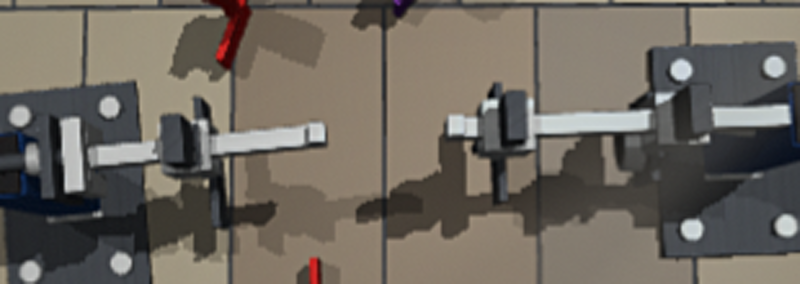

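View pics/side0c.png

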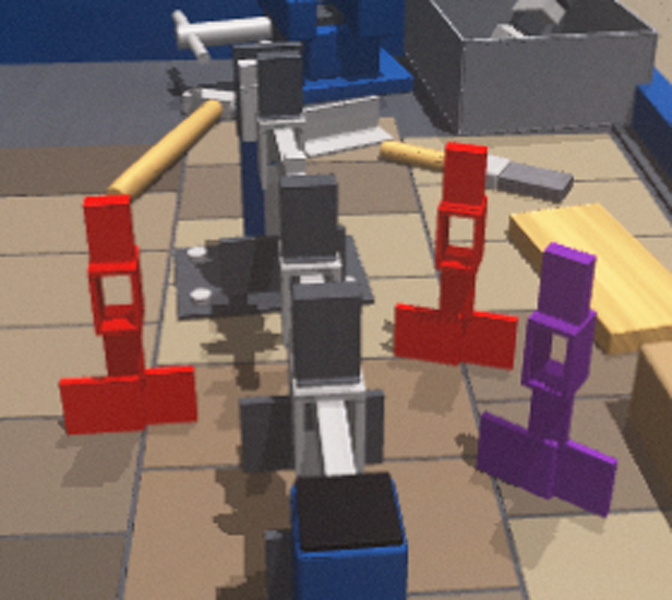

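```bash
python3 - <<'E'
import cv2
t=cv2.imread("pics/top0.png")
a=cv2.resize(t[205:265,170:330],None,fx=5,fy=5,interpolation=cv2.INTER_CUBIC)
b=cv2.resize(t[200:260,350:510],None,fx=5,fy=5,interpolation=cv2.INTER_CUBIC)
import numpy as np
cv2.imwrite("pics/top0d.png",np.vstack([a,b]))
t=cv2.imread("pics/side0.png");cv2.imwrite("pics/side0d.png",cv2.resize(t[160:360,240:380],None,fx=3,fy=3,interpolation=cv2.INTER_CUBIC))
E
```

```text
(no output)
```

View pics/top0d.png

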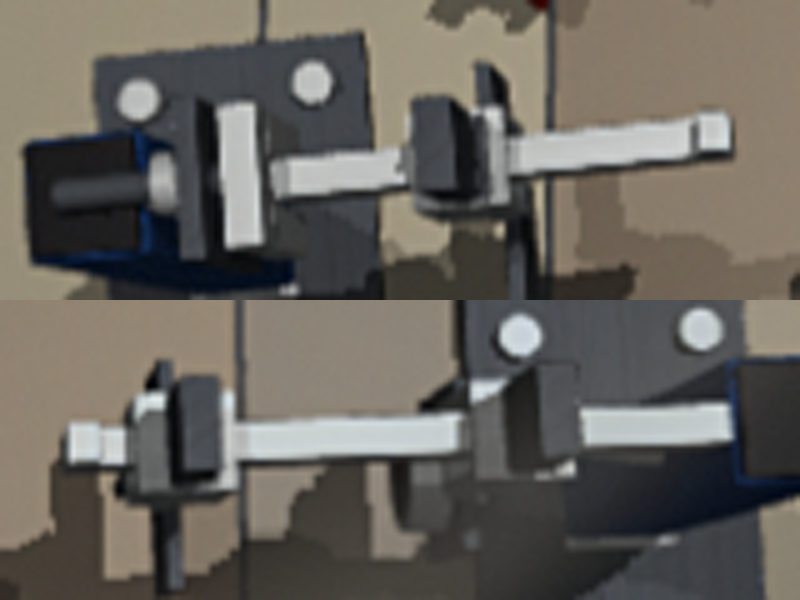

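View pics/side0d.png

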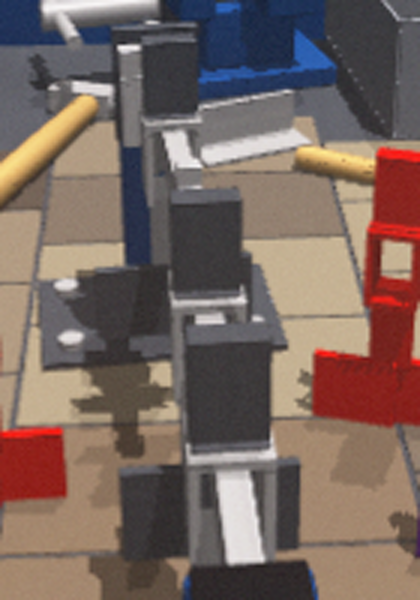

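```bash
cat > h.py <<'E'
import numpy as np,cv2
from scipy.optimize import least_squares
CAM={"side":(55.80574152518856,321.7822454798339,247.32043027074118,-0.07478840075017795),
"top":(55.28789332035179,318.3382358457662,235.15000454994032,-0.05212492179618451)}
def load(d): np.savez
def proj(P,name,E):
    v,cx,cy,k=CAM[name];f=240/np.tan(np.radians(v/2))
    q=(np.asarray(P)-E[:3,3])@E[:3,:3]; a=q[:,:2]/q[:,2:]
    a=a*(1+k*(a**2).sum(1))[:,None]; return a*f+[cx,cy]
def ray(uv,name,E,z):
    v,cx,cy,k=CAM[name];f=240/np.tan(np.radians(v/2))
    d=(np.array(uv)-[cx,cy])/f;a=d.copy()
    for _ in range(20):a=d/(1+k*(a@a))
    r=E[:3,:3]@np.array([a[0],a[1],1.]);o=E[:3,3]
    return o+r*(z-o[2])/r[2]
E
python3 - <<'E'
from rig import optics
import numpy as np
np.savez("E.npz",**{n:optics.snapshot(n)["extrinsics"] for n in ("side","top")})
from h import *
E=np.load("E.npz")
for n,uv,z in [("stop_a",(367,228.2),.211),("barA1",(420,227.4),.2),("barA2",(481,224.8),.2),("stop_b",(312.6,231.2),.208),("barB1",(294,234.2),.197),("barB2",(240,239.4),.197),("teetab",(389.4,225),.246),("laptab",(256.6,234.4),.243),("pipetab",(461.5,220),.246),("shoe",(218,240),.2)]:
    print(n,np.round(ray(uv,"top",E["top"],z)*1000,1))
# side: tab top edges row for tee, lap, pipe
def sd(px,py):return (240+px/3,160+py/3)
for n,p,z in [("pipetab top front",(228,345),.246),("teetab top",(206,200),.246),("laptab",(170,42),.243),("stopb top c",(186,178),.208)]:
    print(n,np.round(ray(sd(*p),"side",E["side"],z)*1000,1))
E
```

```text
stop_a [542.5 -37.8 211. ]
barA1 [ 545.  -119.7  200. ]
barA2 [ 548.8 -213.2  200. ]
stop_b [538.6  44.9 208. ]
barB1 [535.3  74.4 197. ]
barB2 [527.3 159.  197. ]
teetab [542.6 -67.8 246. ]
laptab [529.8 124.7 243. ]
pipetab [ 549.5 -171.2  246. ]
shoe [526.2 193.1 200. ]
pipetab top front [ 548.4 -179.9  246. ]
teetab top [545.2 -73.7 246. ]
laptab [533.6 117.4 243. ]
stopb top c [539.   27.1 208. ]
```

```bash
cat >> h.py <<'E'
def Rz(t):return np.array([[np.cos(t),-np.sin(t),0],[np.sin(t),np.cos(t),0],[0,0,1]])
def box(c,s):
    c=np.array(c);s=np.array(s)/2
    return np.array([c+s*[i,j,k] for i in(-1,1) for j in(-1,1) for k in(-1,1)])
EDG=[(a,b) for a in range(8) for b in range(a+1,8) if bin(a^b).count("1")==1]
def draw(img,name,E,P,o,t,col,off,fx):
    W=P@Rz(t).T+o; q=(proj(W,name,E)+0.5-off)*fx
    for a,b in EDG: cv2.line(img,tuple(int(v) for v in np.round(q[a])),tuple(int(v) for v in np.round(q[b])),col,1,cv2.LINE_AA)
def overlay(src,name,E,A,B,tee,lap,out,crop,fx,pipe=None):
    x0,x1,y0,y1=crop
    im=cv2.resize(cv2.imread(src)[y0:y1,x0:x1],None,fx=fx,fy=fx,interpolation=cv2.INTER_CUBIC)
    off=np.array([x0,y0])
    def carr(o,t,ys,c):
        for P in (box([0,ys,.025],[.028,.012,.042]),box([0,ys,.004-.024],[.030,.030,.048])): draw(im,name,E,P,o,t,c,off,fx)
    oA=np.array([A[0],A[1],.2]);oB=np.array([B[0],B[1],B[3]])
    for P in (box([0,-.005,-.0065],[.012,.010,.035]),box([0,-.1025,-.012],[.012,.205,.024])): draw(im,name,E,P,oA,A[2],(0,255,0),off,fx)
    for P in (box([0,.005,-.0065],[.012,.010,.035]),box([0,.08,-.012],[.012,.16,.024])): draw(im,name,E,P,oB,B[2],(0,255,0),off,fx)
    if tee is not None: carr(oA,A[2],tee,(0,255,255))
    if pipe is not None: carr(oA,A[2],pipe,(255,0,255))
    if lap is not None: carr(oB,B[2],lap,(255,255,0))
    cv2.imwrite(out,im)
E
cat > ov.py <<'E'
from h import *
E=np.load("E.npz")
A=(.5424,-.0328,.036);B=(.5389,.040,.0988,.197)
overlay("pics/top0.png","top",E["top"],A,B,-.036,.085,"pics/ov_t.png",(205,405,200,260),4)
overlay("pics/side0.png","side",E["side"],A,B,-.036,.085,"pics/ov_s.png",(250,370,150,330),3.3,-.14)
E
python3 ov.py
```

```text
(no output)
```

View pics/ov_t.png

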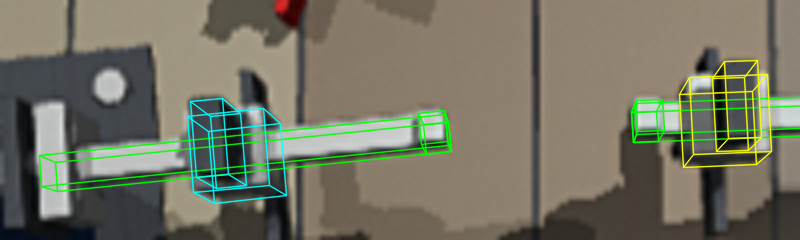

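View pics/ov_s.png

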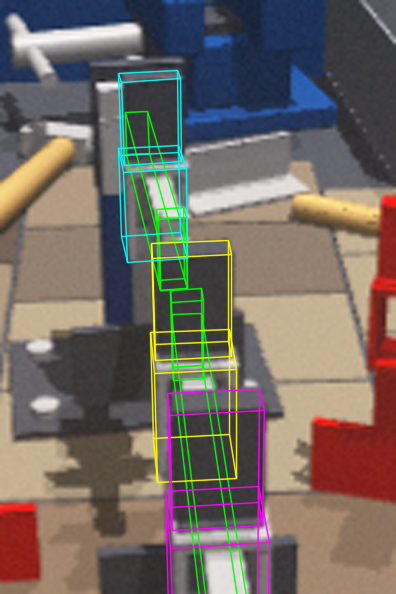

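```bash
python3 - <<'E'
import cv2,numpy as np
def z(src,c,fx,out,st):
    x0,x1,y0,y1=c
    im=cv2.resize(cv2.imread(src)[y0:y1,x0:x1],None,fx=fx,fy=fx,interpolation=cv2.INTER_CUBIC)
    for x in range(x0,x1,st):
        cv2.putText(im,str(x),((x-x0)*fx,8),0,.33,(0,0,255),1);cv2.line(im,((x-x0)*fx,10),((x-x0)*fx,im.shape[0]),(0,0,255),1) if 0 else [cv2.circle(im,((x-x0)*fx,(y-y0)*fx),1,(0,0,255),-1) for y in range(y0,y1,st)]
    for y in range(y0,y1,st): cv2.putText(im,str(y),(0,(y-y0)*fx+4),0,.33,(0,0,255),1)
    return im
a=z("pics/top0.png",(215,320,215,255),7,"",5);b=z("pics/top0.png",(355,460,210,250),7,"",5)
cv2.imwrite("pics/zt.png",np.vstack([a,b]))
a=z("pics/side0.png",(275,345,165,305),4,"",5)
b=z("pics/side0.png",(275,330,160,215),9,"",5)
cv2.imwrite("pics/zs1.png",a);cv2.imwrite("pics/zs2.png",b)
E
```

```text
(no output)
```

View pics/zt.png

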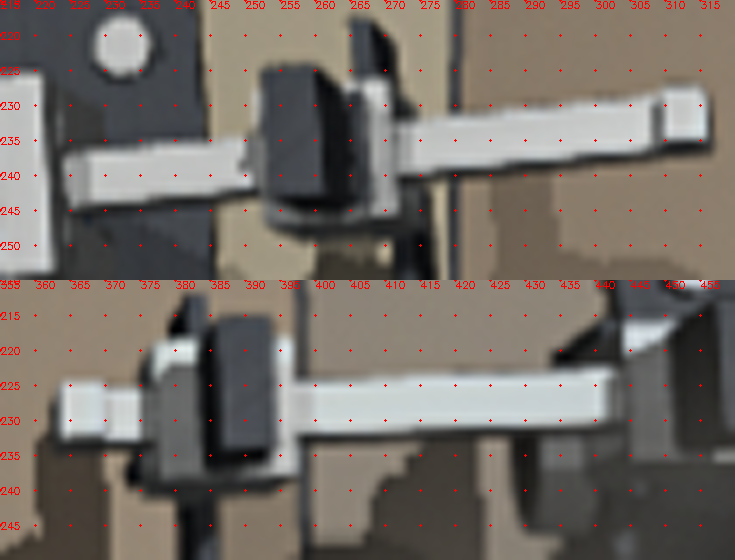

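View pics/zs1.png

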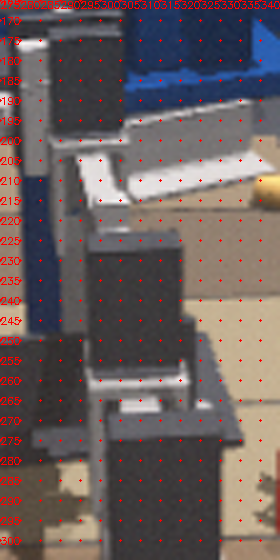

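View pics/zs2.png

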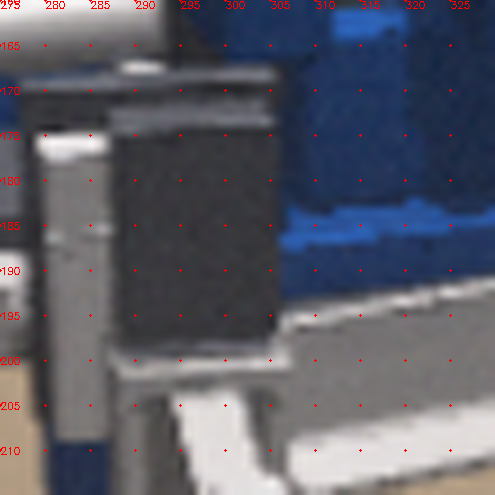

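```bash
cat > fit.py <<'E'
from h import *
E=np.load("E.npz")
def zt(px,py,B): return (215 if B else 355)+(px+.5)/7-.5,(215+(py+.5)/7 if B else 210+(py-280+.5)/7)-.5
def sa(px,py): return 275+(px+.5)/4-.5,165+(py+.5)/4-.5
def sb(px,py): return 275+(px+.5)/9-.5,160+(py+.5)/9-.5
# (cam, uv, mask(u,v), rail, func(p)->local)
def pts(p):
    tA,tl,tp=p[7:10]
    ax=lambda r,x,y,z:(r,np.array([x,y,z]))
    return [
 ("top",zt(687,115,1),(1,1),"B",(0,.005,.011)),
 ("top",zt(430,149,1),(0,1),"B",(0,None,0)),("top",zt(640,124,1),(0,1),"B",(0,None,0)),("top",zt(120,175,1),(0,1),"B",(0,None,0)),("top",zt(220,165.5,1),(0,1),"B",(0,None,0)),
 ("top",zt(291,131,1),(1,.5),"B",(0,tl,.046)),("top",zt(392,148,1),(1,0),"B",(0,tl-.015,.004)),
 ("top",zt(83,411,0),(1,1),"A",(0,-.005,.011)),("top",zt(320,408,0),(0,1),"A",(0,None,0)),("top",zt(600,397.5,0),(0,1),"A",(0,None,0)),
 ("top",zt(245,383,0),(1,.5),"A",(0,tA,.046)),("top",zt(297,406,0),(1,0),"A",(0,tA-.015,.004)),
 ("side",sb(194,127),(.5,1),"B",(0,tl-.006,.046)),("side",sb(202,375),(.5,1),"B",(0,tl-.015,.004)),
 ("side",sa(135,250),(.5,1),"A",(0,tA-.006,.046)),("side",sa(138,388),(.5,1),"A",(0,tA-.015,.004)),
 ("side",sa(165,437),(.5,1),"A",(0,tp-.006,.046))]
def res(p,full=False):
    r=[]
    for cam,uv,m,rl,l in pts(p):
        o,t=((np.array([p[0],p[1],.2]),p[2]) if rl=="A" else (np.array([p[3],p[4],p[6]]),p[5]))
        Ec=E[cam].copy();c=p[10:13] if cam=="top" else p[13:16];Ec[:3,3]+=c
        rot=p[16:19] if cam=="top" else p[19:22]
        Ec[:3,:3]=cv2.Rodrigues(rot)[0]@Ec[:3,:3]
        def P(y):return proj((Rz(t)@np.array([l[0],y,l[2]])+o)[None],cam,Ec)[0]
        if l[1] is None:
            s=1 if rl=="B" else -1
            q0,q1=P(0),P(s*.15);f=(uv[0]-q0[0])/(q1[0]-q0[0]);q=P(s*.15*f)
        else:q=P(l[1])
        r+=[(q[0]-uv[0])*m[0],(q[1]-uv[1])*m[1]]
    r=np.array(r)
    if full:return r
    return np.r_[r/.6,p[10:16]/.0015,p[16:22]/.002,(p[6]-.197)/.004]
p0=np.r_[.5424,-.0328,.036,.5389,.04,.09,.197,-.036,.085,-.14,np.zeros(12)]
s=least_squares(res,p0,x_scale=np.r_[np.full(22,.01)])
p=s.x;print(np.round(p,4));print(np.round(res(p,True).reshape(-1,2),2).tolist())
J=s.jac;C=np.linalg.inv(J.T@J);print(np.round(np.sqrt(np.diag(C))[:10]*1000,1))
A=p[:3];B=(p[3],p[4],p[5],p[6])
for n,o,t,y,z in [("tee",A,A[2],p[7],.2),("lap",B,B[2],p[8],p[6]),("pipe",A,A[2],p[9],.2)]:
    print(n,np.array([o[0],o[1],z])+Rz(t)@[0,y,0])
print("gap",p[4]-p[1], "origin B in A frame",Rz(-A[2])@(np.array([B[0],B[1],B[3]])-[A[0],A[1],.2]))
E
python3 fit.py
```

```text
[ 5.427e-01 -3.190e-02  3.660e-02  5.398e-01  3.980e-02  9.350e-02
  1.967e-01 -3.660e-02  8.610e-02 -1.399e-01  2.000e-04 -0.000e+00
 -0.000e+00 -2.000e-04  0.000e+00  1.000e-04  1.000e-04 -3.000e-04
  2.000e-04  1.000e-04  1.000e-04  1.000e-04]
[[-0.0, -0.01], [-0.0, -0.41], [-0.0, 0.27], [-0.0, 0.11], [-0.0, 0.1], [0.03, 0.03], [-0.02, -0.0], [-0.0, -0.03], [-0.0, -0.01], [-0.0, -0.07], [0.32, -0.01], [-0.35, 0.0], [-0.03, 0.14], [0.16, -0.17], [-0.12, -0.11], [-0.0, 0.13], [-0.05, 0.0]]
[1.6 2.  9.1 1.6 2.  8.5 1.1 1.1 1.2 1.8]
tee [ 0.54405759 -0.06841986  0.2       ]
lap [0.53177594 0.12549682 0.19669549]
pipe [ 0.54783709 -0.17166248  0.2       ]
gap 0.07170211275313831 origin B in A frame [-0.00028265  0.07176049 -0.00330451]
```

```bash
cat > mv.py <<'E'
from rig import monitor
import numpy as np,sys
from scipy.spatial.transform import Rotation as Ro
def goal(yaw):  # tool y down; jaw axis z along rail x
    z=np.array([np.cos(yaw),np.sin(yaw),0]);y=np.array([0,0,-1.]);return Ro.from_matrix(np.c_[np.cross(y,z),y,z])
def show(tgt=None,yaw=None):
    s=monitor.state();R=Ro.from_rotvec(s["eef_rot"])
    print("t %.2f pos %s F %s M %s w %.3f"%(s["t"],np.round(s["tcp_pos"]*1000,1),np.round(s["ft_force"],1),np.round(s["moment"],2),s["grip_width"]))
    print("tool axes x,y,z:",np.round(R.as_matrix().T,3).tolist())
    if tgt is not None:
        print("shift tool mm",np.round(R.inv().apply(np.array(tgt)-s["tcp_pos"])*1000,1), "units",np.round(R.inv().apply(np.array(tgt)-s["tcp_pos"])/.025,2))
    if yaw is not None:
        for yw in (yaw,yaw+np.pi):
            print("turn units",np.round(np.degrees((R.inv()*goal(yw)).as_rotvec())/4,2))
if __name__=="__main__":
    a=[float(v) for v in sys.argv[1:]]
    show(a[:3] if len(a)>=3 else None,a[3] if len(a)>3 else None)
E
python3 mv.py .544 -.0684 .290 .0366
```

```text
t 1.10 pos [ 227.5 -528.1  250.3] F [0.5 0.5 0.2] M [-0.03 -0.01 -0.02] w 1.005
tool axes x,y,z: [[-0.918, -0.396, 0.0], [0.0, -0.0, -1.0], [0.396, -0.918, 0.0]]
shift tool mm [-472.6  -39.7 -297. ] units [-18.9   -1.59 -11.88]
turn units [ -0.  -17.2   0. ]
turn units [-0.  27.8 -0. ]
```

```bash
cat > plan.py <<'E'
from mv import *
# plan N rows to target with yaw turn n units/row about tool y
def plan(tgt,yaw,N):
    s=monitor.state();R=Ro.from_rotvec(s["eef_rot"]);p=s["tcp_pos"].copy()
    rv=(R.inv()*goal(yaw)).as_rotvec();rv=rv/N
    st=(np.array(tgt)-p)/N
    for i in range(N):
        print([round(float(v),2) for v in np.r_[R.inv().apply(st)/.025,np.degrees(rv)/4]])
        R=R*Ro.from_rotvec(rv)
plan([float(v) for v in sys.argv[1:4]],float(sys.argv[4]),int(sys.argv[5]))
E
python3 plan.py .544 -.0684 .290 .0366 25
```

```text
[-0.76, -0.06, -0.48, -0.0, -0.69, 0.0]
[-0.78, -0.06, -0.44, -0.0, -0.69, 0.0]
[-0.8, -0.06, -0.4, -0.0, -0.69, 0.0]
[-0.82, -0.06, -0.36, -0.0, -0.69, 0.0]
[-0.83, -0.06, -0.32, -0.0, -0.69, 0.0]
[-0.85, -0.06, -0.28, -0.0, -0.69, 0.0]
[-0.86, -0.06, -0.24, -0.0, -0.69, 0.0]
[-0.87, -0.06, -0.2, -0.0, -0.69, 0.0]
[-0.88, -0.06, -0.16, -0.0, -0.69, 0.0]
[-0.89, -0.06, -0.11, -0.0, -0.69, 0.0]
[-0.89, -0.06, -0.07, -0.0, -0.69, 0.0]
[-0.89, -0.06, -0.03, -0.0, -0.69, 0.0]
[-0.89, -0.06, 0.01, -0.0, -0.69, 0.0]
[-0.89, -0.06, 0.06, -0.0, -0.69, 0.0]
[-0.89, -0.06, 0.1, -0.0, -0.69, 0.0]
[-0.88, -0.06, 0.14, -0.0, -0.69, 0.0]
[-0.87, -0.06, 0.18, -0.0, -0.69, 0.0]
[-0.86, -0.06, 0.23, -0.0, -0.69, 0.0]
[-0.85, -0.06, 0.27, -0.0, -0.69, 0.0]
[-0.84, -0.06, 0.31, -0.0, -0.69, 0.0]
[-0.82, -0.06, 0.35, -0.0, -0.69, 0.0]
[-0.81, -0.06, 0.39, -0.0, -0.69, 0.0]
[-0.79, -0.06, 0.42, -0.0, -0.69, 0.0]
[-0.76, -0.06, 0.46, -0.0, -0.69, 0.0]
[-0.74, -0.06, 0.5, -0.0, -0.69, 0.0]
```

servo_tool --pt "-0.76 -0.32 -0.48 0 -0.69 0 1" --pt "-0.78 -0.32 -0.44 0 -0.69 0 1" --pt "-0.8 -0.32 -0.4 0 -0.69 0 1" --pt "-0.82 -0.32 -0.36 0 -0.69 0 1" --pt "-0.83 -0.32 -0.32 0 -0.69 0 1"

```text
t: 1.52
tcp_pos: [0.2914, -0.4351, 0.2907]
eef_rot: [-0.622, 1.848, -1.848]
ft_force: [-0.6, -0.8, 0.0]
grip_width: 1.002
```

servo_tool --pt "-0.85 0 -0.28 0 -0.69 0 1" --pt "-0.86 0 -0.24 0 -0.69 0 1" --pt "-0.87 0 -0.2 0 -0.69 0 1" --pt "-0.88 0 -0.16 0 -0.69 0 1" --pt "-0.89 0 -0.11 0 -0.69 0 1"

```text
t: 1.93
tcp_pos: [0.3548, -0.3429, 0.2905]
eef_rot: [-0.807, 1.69, -1.69]
ft_force: [-0.0, 0.2, -0.2]
grip_width: 0.999
```

servo_tool --pt "-0.89 0 -0.07 0 -0.69 0 1" --pt "-0.89 0 -0.03 0 -0.69 0 1" --pt "-0.89 0 0.01 0 -0.69 0 1" --pt "-0.89 0 0.06 0 -0.69 0 1" --pt "-0.89 0 0.1 0 -0.69 0 1"

```text
t: 2.35
tcp_pos: [0.418, -0.251, 0.2904]
eef_rot: [-0.968, 1.524, -1.525]
ft_force: [0.7, 0.4, -0.3]
grip_width: 0.998
```

servo_tool --pt "-0.88 0 0.14 0 -0.69 0 1" --pt "-0.87 0 0.18 0 -0.69 0 1" --pt "-0.86 0 0.23 0 -0.69 0 1" --pt "-0.85 0 0.27 0 -0.69 0 1" --pt "-0.84 0 0.31 0 -0.69 0 1"

```text
t: 2.77
tcp_pos: [0.4811, -0.1591, 0.2904]
eef_rot: [-1.109, 1.353, -1.354]
ft_force: [0.5, 0.4, -0.7]
grip_width: 0.998
```

servo_tool --pt "-0.82 0 0.35 0 -0.69 0 1" --pt "-0.81 0 0.39 0 -0.69 0 1" --pt "-0.79 0 0.42 0 -0.69 0 1" --pt "-0.76 0 0.46 0 -0.69 0 1" --pt "-0.74 0 0.5 0 -0.69 0 1"

```text
t: 3.18
tcp_pos: [0.5441, -0.0669, 0.2904]
eef_rot: [-1.229, 1.177, -1.178]
ft_force: [0.1, -0.6, -0.2]
grip_width: 0.997
```

```bash
python3 mv.py .544 -.0684 .231 .0366; python3 - <<'E'
from rig import optics
import cv2
for n in("side","top"): cv2.imwrite(f"pics/{n}1.png",optics.snapshot(n)["pixels"])
import numpy as np
a=cv2.imread("pics/side1.png")[130:380,200:440];b=cv2.imread("pics/top1.png")[150:310,260:460]
cv2.imwrite("pics/c1.png",np.hstack([cv2.resize(a,(384,400)),cv2.resize(b,(416,333))[:, :] if 0 else cv2.resize(b,(416,400))]))
E
```

```text
t 3.18 pos [544.1 -66.9 290.4] F [ 0.1 -0.6 -0.2] M [-0.04  0.04 -0.01] w 0.997
tool axes x,y,z: [[0.043, -0.999, 0.0], [0.0, -0.0, -1.0], [0.999, 0.043, 0.0]]
shift tool mm [ 1.4 59.4 -0.2] units [ 0.06  2.37 -0.01]
turn units [-0.    0.09  0.  ]
turn units [  0.   -44.91   0.  ]
```

View pics/c1.png

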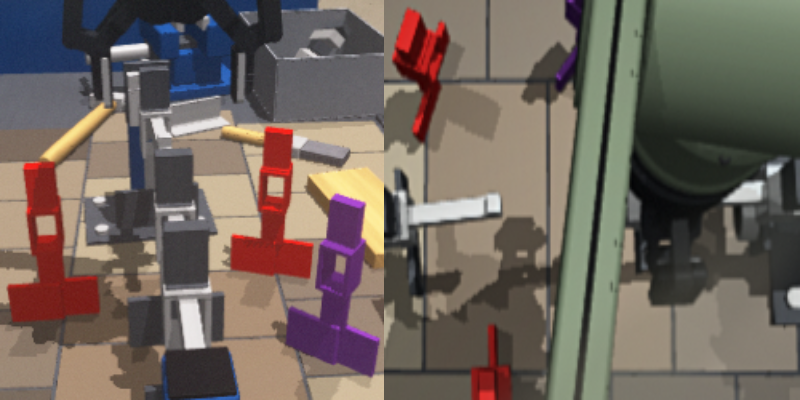

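servo_tool --pt "0.06 0.8 0 0 0.09 0 1" --pt "0 0.8 0 0 0 0 1" --pt "0 0.6 0 0 0 0 1" --pt "0 0.17 0 0 0 0 1" --pt "0 0 0 0 0 0 1"

```text
t: 3.7
tcp_pos: [0.5427, -0.0699, 0.23]
eef_rot: [-1.227, 1.187, -1.183]
ft_force: [0.6, 0.3, -0.1]
grip_width: 1.0
```

```bash
python3 mv.py .544 -.0684 .231 .0366; python3 - <<'E'
from rig import optics
import cv2
d=optics.snapshot("side");cv2.imwrite("pics/s2.png",cv2.resize(d["pixels"][150:330,230:390],None,fx=3.5,fy=3.3))
E
```

```text
t 3.70 pos [542.7 -69.9 230. ] F [ 0.6  0.3 -0.1] M [0.06 0.   0.05] w 1.000
tool axes x,y,z: [[0.033, -0.999, -0.0], [-0.003, 0.0, -1.0], [0.999, 0.033, -0.003]]
shift tool mm [-1.5 -1.   1.3] units [-0.06 -0.04  0.05]
turn units [ 0.04 -0.05 -0.  ]
turn units [ 0.   44.95  0.06]
```

View pics/s2.png

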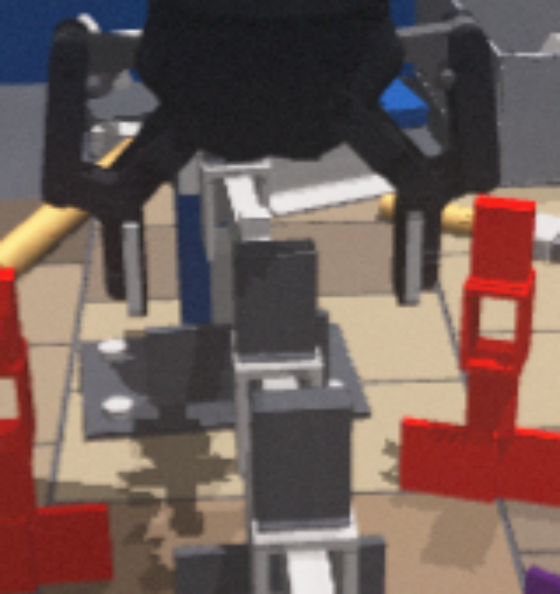

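servo_tool --pt "-0.04 0 0.05 0 0 0 0.6" --pt "0 0 0 0 0 0 0.3" --pt "0 0 0 0 0 0 0" --pt "0 0 0 0 0 0 0" --pt "0 0 0 0 0 0 0" --grip_force 70

```text
t: 4.17
tcp_pos: [0.5445, -0.0685, 0.2318]
eef_rot: [-1.226, 1.184, -1.184]
ft_force: [-1.0, 0.2, 1.3]
grip_width: 0.32
```

```bash
python3 mv.py .544 -.0684 .231 .0366
```

```text
t 4.17 pos [544.5 -68.5 231.8] F [-1.   0.2  1.3] M [0.   0.05 0.02] w 0.320
tool axes x,y,z: [[0.034, -0.999, 0.0], [-0.0, -0.0, -1.0], [0.999, 0.034, -0.0]]
shift tool mm [-0.1  0.8 -0.5] units [-0.    0.03 -0.02]
turn units [ 0.01 -0.04  0.  ]
turn units [-1.000e-02  4.496e+01  1.000e-02]
```

servo_tool --pt "-0.1 0 0 0 0 0 0" --pt "-0.1 0 0 0 0 0 0" --pt "-0.1 0 0 0 0 0 0" --pt "0 0 0 0 0 0 0" --pt "0 -0.08 0 0 0 0 0"

```text
t: 4.58
tcp_pos: [0.5443, -0.061, 0.2324]
eef_rot: [-1.226, 1.185, -1.184]
ft_force: [-0.4, 1.0, -7.5]
grip_width: 0.311
```

servo_tool --pt "0 -0.1 0 0 0 0 0" --pt "0 -0.12 0 0 0 0 0" --pt "0 -0.12 0 0 0 0 0" --pt "0 -0.12 0 0 0 0 0" --pt "0 0 0 0 0 0 0"

```text
t: 5.0
tcp_pos: [0.5449, -0.0608, 0.245]
eef_rot: [-1.224, 1.183, -1.184]
ft_force: [0.1, -0.2, -6.6]
grip_width: 0.314
```

```bash
python3 mv.py .542 .0 .231 .0366
```

```text
t 5.00 pos [544.9 -60.8 245. ] F [ 0.1 -0.2 -6.6] M [-0.05 -0.09  0.03] w 0.314
tool axes x,y,z: [[0.034, -0.999, -0.0], [0.001, 0.0, -1.0], [0.999, 0.034, 0.001]]
shift tool mm [-60.9  14.   -0.9] units [-2.43  0.56 -0.03]
turn units [-0.01 -0.04 -0.  ]
turn units [ 0.000e+00  4.496e+01 -2.000e-02]
```

servo_tool --pt "-0.2 0 -0.03 0 0 0 0" --pt "-0.3 0 0 0 0 0 0" --pt "-0.3 0 0 0 0 0 0" --pt "-0.3 0 0 0 0 0 0" --pt "-0.3 0 0 0 0 0 0"

```text
t: 5.42
tcp_pos: [0.5426, -0.0248, 0.2445]
eef_rot: [-1.225, 1.184, -1.184]
ft_force: [0.4, 0.3, -7.0]
grip_width: 0.317
```

servo_tool --pt "-0.3 0 0 0 0 0 0" --pt "-0.3 0 0 0 0 0 0" --pt "-0.3 0 0 0 0 0 0" --pt "-0.3 0 0 0 0 0 0" --pt "0 0 0 0 0 0 0"

```text
t: 5.83
tcp_pos: [0.5416, 0.0057, 0.2446]
eef_rot: [-1.225, 1.184, -1.182]
ft_force: [-0.1, -0.3, -7.0]
grip_width: 0.314
```

```bash
python3 mv.py .5422 .0041 .2416 .0935;  python3 - <<'E'
from rig import optics
import cv2
for n in("side","top"): cv2.imwrite(f"pics/{n}3.png",optics.snapshot(n)["pixels"])
import numpy as np
a=cv2.imread("pics/side3.png")[150:330,240:360];b=cv2.imread("pics/top3.png")[170:290,270:390]
cv2.imwrite("pics/c3.png",np.hstack([cv2.resize(a,(400,600),interpolation=2),cv2.resize(b,(400,400),interpolation=2) if 0 else cv2.copyMakeBorder(cv2.resize(b,(400,400),interpolation=2),0,200,0,0,0)]))
E
```

```text
t 5.83 pos [541.6   5.7 244.6] F [-0.1 -0.3 -7. ] M [-0.04  0.04 -0.01] w 0.314
tool axes x,y,z: [[0.035, -0.999, -0.001], [0.0, 0.001, -1.0], [0.999, 0.035, 0.0]]
shift tool mm [1.6 3.  0.5] units [0.06 0.12 0.02]
turn units [-0.   -0.83 -0.01]
turn units [ 2.000e-02  4.417e+01 -0.000e+00]
```

View pics/c3.png

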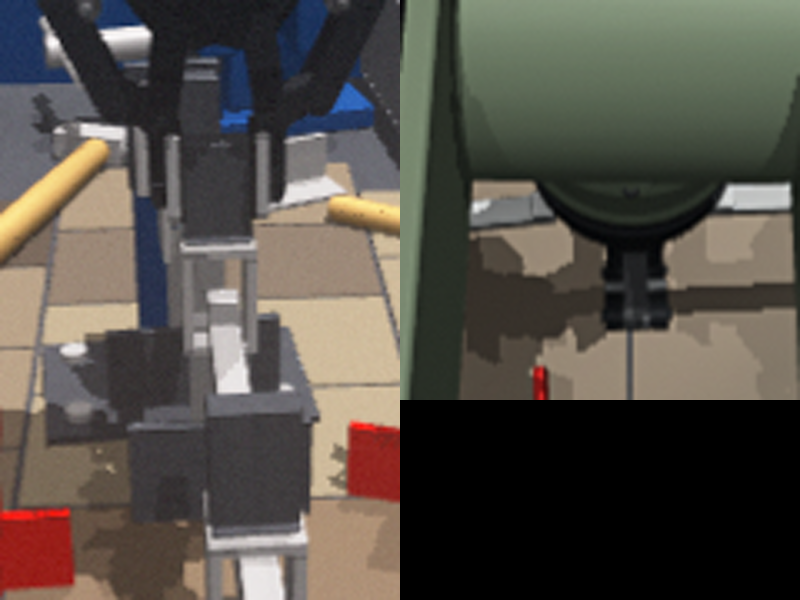

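servo_tool --pt "0 0.06 0.03 0 -0.4 0 0" --pt "0 0.07 0.02 0 -0.43 0 0" --pt "0 0 0 0 0 0 0" --pt "-0.1 0 0 0 0 0 0" --pt "-0.1 0 0 0 0 0 0"

```text
t: 6.35
tcp_pos: [0.5425, 0.0089, 0.2413]
eef_rot: [-1.251, 1.142, -1.142]
ft_force: [0.0, 0.6, -6.9]
grip_width: 0.316
```

```bash
python3 mv.py .5422 .0041 .2414 .0935;  python3 - <<'E'
from rig import optics
import cv2
n="side"; cv2.imwrite(f"pics/{n}4.png",optics.snapshot(n)["pixels"])
import numpy as np
a=cv2.imread("pics/side4.png")[170:270,270:340]
cv2.imwrite("pics/c4.png",cv2.resize(a,None,fx=6,fy=6,interpolation=2))
E
```

```text
t 6.35 pos [542.5   8.9 241.3] F [ 0.   0.6 -6.9] M [-0.02 -0.03 -0.02] w 0.316
tool axes x,y,z: [[0.09, -0.996, 0.0], [-0.0, -0.0, -1.0], [0.996, 0.09, -0.0]]
shift tool mm [ 4.8 -0.1 -0.7] units [ 0.19 -0.   -0.03]
turn units [ 0.   -0.04  0.  ]
turn units [-0.   44.96  0.  ]
```

View pics/c4.png

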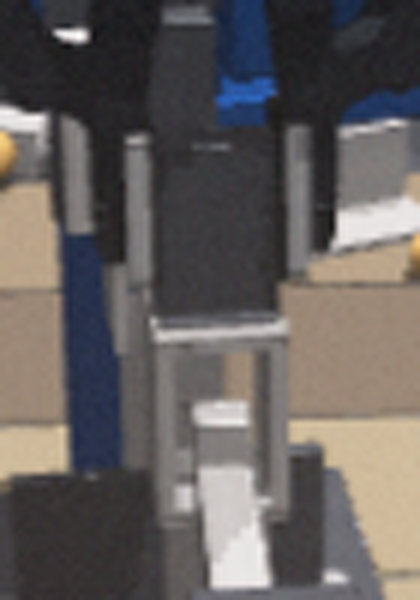

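servo_tool --pt "-0.2 0 0 0 0 0 0" --pt "-0.2 0 0 0 0 0 0" --pt "-0.2 0 0 0 0 0 0" --pt "-0.2 0 0 0 0 0 0" --pt "-0.1 0 0 0 0 0 0"

```text
t: 6.82
tcp_pos: [0.5403, 0.0325, 0.2413]
eef_rot: [-1.251, 1.141, -1.14]
ft_force: [0.0, 0.7, -6.3]
grip_width: 0.314
```

servo_tool --pt "-0.2 0 0 0 0 0 0" --pt "-0.2 0 0 0 0 0 0" --pt "-0.2 0 0 0 0 0 0" --pt "-0.2 0 0 0 0 0 0" --pt "-0.2 0 0 0 0 0 0"

```text
t: 7.23
tcp_pos: [0.5381, 0.0569, 0.2413]
eef_rot: [-1.251, 1.141, -1.141]
ft_force: [-0.1, -0.1, -6.0]
grip_width: 0.314
```

```bash
python3 mv.py .5365 .0755 .2414 .0935
```

```text
t 7.23 pos [538.1  56.9 241.3] F [-0.1 -0.1 -6. ] M [ 0.01  0.03 -0.01] w 0.314
tool axes x,y,z: [[0.092, -0.996, 0.0], [0.0, -0.0, -1.0], [0.996, 0.092, 0.0]]
shift tool mm [-18.7  -0.1   0.1] units [-0.75 -0.    0.01]
turn units [-0.   -0.02  0.  ]
turn units [-0.   44.98 -0.  ]
```

servo_tool --pt "-0.2 0 0 0 0 0 0" --pt "-0.2 0 0 0 0 0 0" --pt "-0.2 0 0 0 0 0 0" --pt "-0.15 0 0 0 0 0 0" --pt "0 0 0 0 0 0 0"

```text
t: 7.65
tcp_pos: [0.5363, 0.0759, 0.2413]
eef_rot: [-1.251, 1.141, -1.14]
ft_force: [-0.8, -0.1, -6.6]
grip_width: 0.317
```

```bash
python3 mv.py .5365 .0755 .2414 .0935;  python3 - <<'E'
from rig import optics
import cv2
n="side"; cv2.imwrite(f"pics/{n}5.png",optics.snapshot(n)["pixels"])
a=cv2.imread("pics/side5.png")[160:260,260:340]
cv2.imwrite("pics/c5.png",cv2.resize(a,None,fx=6,fy=6,interpolation=2))
E
```

```text
t 7.65 pos [536.3  75.9 241.3] F [-0.8 -0.1 -6.6] M [-0.01  0.01  0.01] w 0.317
tool axes x,y,z: [[0.093, -0.996, -0.0], [0.0, 0.0, -1.0], [0.996, 0.093, 0.0]]
shift tool mm [ 0.4 -0.1  0.1] units [ 0.02 -0.    0.01]
turn units [-0.   -0.01 -0.01]
turn units [ 1.000e-02  4.499e+01 -0.000e+00]
```

View pics/c5.png

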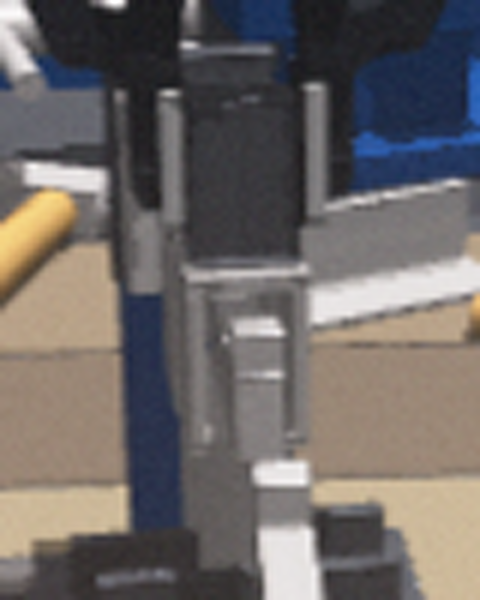

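servo_tool --pt "0 0.12 0 0 0 0 0" --pt "0 0.12 0 0 0 0 0" --pt "0 0.12 0 0 0 0 0" --pt "0 0.08 0 0 0 0 0" --pt "0 0 0 0 0 0 0"

```text
t: 8.12
tcp_pos: [0.536, 0.0748, 0.2295]
eef_rot: [-1.252, 1.142, -1.141]
ft_force: [-0.1, -0.4, -6.7]
grip_width: 0.311
```

servo_tool --pt "0 0.02 0 0 0 0 0" --pt "0 0.02 0 0 0 0 0" --pt "0 0.02 0 0 0 0 0" --pt "0 0 0 0 0 0 0" --pt "0 0 0 0 0 0 0"

```text
t: 8.53
tcp_pos: [0.5364, 0.075, 0.2289]
eef_rot: [-1.251, 1.141, -1.141]
ft_force: [0.5, -0.7, -6.3]
grip_width: 0.315
```

servo_tool --pt "0 0.02 0 0 0 0 0" --pt "0 0.02 0 0 0 0 0" --pt "0 0 0 0 0 0 0" --pt "0 0 0 0 0 0 0" --pt "0 0 0 0 0 0 0"

```text
t: 8.95
tcp_pos: [0.5365, 0.075, 0.2283]
eef_rot: [-1.251, 1.141, -1.142]
ft_force: [-1.0, -0.4, -0.6]
grip_width: 0.319
```

servo_tool --pt "0 0.02 0 0 0 0 0" --pt "0 0 0 0 0 0 0" --pt "0 0 0 0 0 0 0" --pt "0 0 0 0 0 0 0" --pt "0 0 0 0 0 0 0"

```text
t: 9.37
tcp_pos: [0.5365, 0.0751, 0.2283]
eef_rot: [-1.25, 1.14, -1.142]
ft_force: [-3.8, -0.1, 5.5]
grip_width: 0.313
```

```bash
python3 - <<'E'
from h import *
E=np.load("E.npz")
for z in(.2,.21,.22,.23):
    P=ray((222,238),"top",E["top"],z); print(z,P, (Rz(-.0935)@(P-[.5398,.0398,0]))[1])
E
```

```text
0.2 [0.52927982 0.18681329 0.2       ] 0.1473533459317511
0.21 [0.52819153 0.18423972 0.21      ] 0.14489262648644474
0.22 [0.52710325 0.18166615 0.22      ] 0.1424319070411384
0.23 [0.52601496 0.17909259 0.23      ] 0.13997118759583208
```

servo_tool --pt "0 -0.02 0 0 0 0 0" --pt "-0.1 0 0 0 0 0 0" --pt "-0.1 0 0 0 0 0 0" --pt "-0.1 0 0 0 0 0 0" --pt "-0.1 0 0 0 0 0 0"

```text
t: 9.78
tcp_pos: [0.5367, 0.0832, 0.2284]
eef_rot: [-1.252, 1.136, -1.146]
ft_force: [0.8, -6.8, 2.3]
grip_width: 0.313
```

servo_tool --pt "-0.1 0 0 0 0 0 0" --pt "-0.1 0 0 0 0 0 0" --pt "-0.1 0 0 0 0 0 0" --pt "-0.1 0 0 0 0 0 0" --pt "-0.05 0 0 0 0 0 0"

```text
t: 10.2
tcp_pos: [0.5358, 0.0946, 0.2283]
eef_rot: [-1.252, 1.136, -1.145]
ft_force: [0.7, -7.5, 2.6]
grip_width: 0.317
```

servo_tool --pt "-0.05 0 0 0 0 0 0" --pt "-0.05 0 0 0 0 0 0" --pt "-0.05 0 0 0 0 0 0" --pt "-0.05 0 0 0 0 0 0" --pt "-0.05 0 0 0 0 0 0"

```text
t: 10.62
tcp_pos: [0.5354, 0.0992, 0.2284]
eef_rot: [-1.255, 1.134, -1.148]
ft_force: [1.9, -11.1, 3.8]
grip_width: 0.315
```

```bash
python3 mv.py .5365 .0755 .2414 .0935;  python3 - <<'E'
from rig import optics
import cv2
n="side"; cv2.imwrite(f"pics/{n}6.png",optics.snapshot(n)["pixels"])
a=cv2.imread("pics/side6.png")[150:250,260:340]
cv2.imwrite("pics/c6.png",cv2.resize(a,None,fx=6,fy=6,interpolation=2))
E
```

```text
t 10.62 pos [535.4  99.2 228.4] F [  1.9 -11.1   3.8] M [-1.92 -0.18  0.07] w 0.315
tool axes x,y,z: [[0.093, -0.996, 0.008], [0.004, -0.007, -1.0], [0.996, 0.093, 0.003]]
shift tool mm [ 23.8 -12.8  -1.1] units [ 0.95 -0.51 -0.04]
turn units [-0.05 -0.01  0.11]
turn units [-0.17 44.99 -0.07]
```

View pics/c6.png

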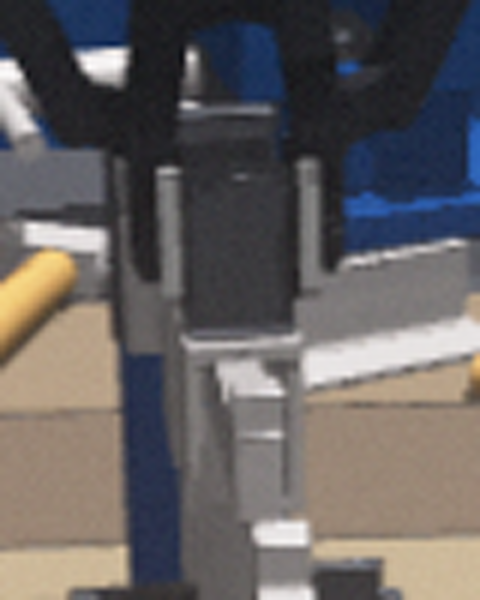

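servo_tool --pt "-0.06 0 0 0 0 0 0" --pt "-0.06 0 0 0 0 0 0" --pt "-0.06 0 0 0 0 0 0" --pt "-0.06 0 0 0 0 0 0" --pt "-0.06 0 0 0 0 0 0"

```text
t: 11.08
tcp_pos: [0.5347, 0.1066, 0.2284]
eef_rot: [-1.254, 1.134, -1.148]
ft_force: [0.5, -10.7, 3.6]
grip_width: 0.316
```

servo_tool --pt "-0.06 0 0 0 0 0 0" --pt "-0.06 0 0 0 0 0 0" --pt "-0.06 0 0 0 0 0 0" --pt "-0.06 0 0 0 0 0 0" --pt "-0.06 0 0 0 0 0 0"

```text
t: 11.5
tcp_pos: [0.5341, 0.1141, 0.2284]
eef_rot: [-1.254, 1.134, -1.148]
ft_force: [1.0, -10.6, 3.7]
grip_width: 0.316
```

Steady sliding friction for the pair is about 10.7 N. Slower now.

servo_tool --pt "-0.04 0 0 0 0 0 0" --pt "-0.04 0 0 0 0 0 0" --pt "-0.04 0 0 0 0 0 0" --pt "-0.04 0 0 0 0 0 0" --pt "-0.04 0 0 0 0 0 0"

```text
t: 11.92
tcp_pos: [0.5336, 0.119, 0.2284]
eef_rot: [-1.255, 1.134, -1.148]
ft_force: [0.6, -10.7, 4.2]
grip_width: 0.318
```

servo_tool --pt "-0.03 0 0 0 0 0 0" --pt "-0.03 0 0 0 0 0 0" --pt "-0.03 0 0 0 0 0 0" --pt "-0.03 0 0 0 0 0 0" --pt "-0.03 0 0 0 0 0 0"

```text
t: 12.33
tcp_pos: [0.5333, 0.1227, 0.2284]
eef_rot: [-1.255, 1.134, -1.148]
ft_force: [1.3, -11.1, 3.5]
grip_width: 0.317
```

```bash
python3 mv.py;  python3 - <<'E'
from rig import optics
import cv2
cv2.imwrite("pics/top7.png",optics.snapshot("top")["pixels"])
cv2.imwrite("pics/c7.png",cv2.resize(cv2.imread("pics/top7.png")[180:290,160:340],None,fx=4.4,fy=4.4,interpolation=2))
E
```

```text
t 12.33 pos [533.3 122.7 228.4] F [  1.3 -11.1   3.5] M [-1.94 -0.17 -0.01] w 0.317
tool axes x,y,z: [[0.093, -0.996, 0.008], [0.004, -0.007, -1.0], [0.996, 0.093, 0.003]]
```

View pics/c7.png

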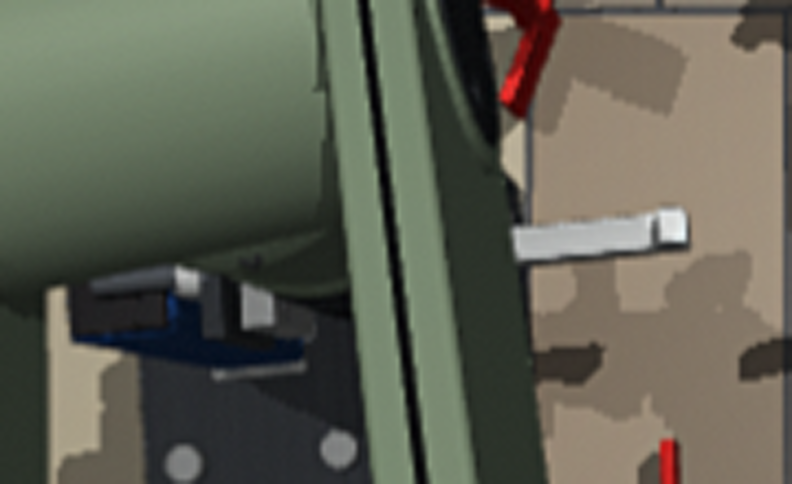

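servo_tool --pt "-0.02 0 0 0 0 0 0" --pt "-0.02 0 0 0 0 0 0" --pt "-0.02 0 0 0 0 0 0" --pt "-0.02 0 0 0 0 0 0" --pt "-0.02 0 0 0 0 0 0"

```text
t: 12.8
tcp_pos: [0.533, 0.1252, 0.2284]
eef_rot: [-1.255, 1.134, -1.148]
ft_force: [-0.2, -11.3, 4.2]
grip_width: 0.313
```

servo_tool --pt "-0.02 0 0 0 0 0 0" --pt "-0.02 0 0 0 0 0 0" --pt "-0.02 0 0 0 0 0 0" --pt "-0.02 0 0 0 0 0 0" --pt "-0.02 0 0 0 0 0 0"

```text
t: 13.22
tcp_pos: [0.5328, 0.1277, 0.2284]
eef_rot: [-1.254, 1.134, -1.148]
ft_force: [1.2, -10.3, 5.2]
grip_width: 0.318
```

servo_tool --pt "-0.02 0 0 0 0 0 0" --pt "-0.02 0 0 0 0 0 0" --pt "-0.02 0 0 0 0 0 0" --pt "-0.02 0 0 0 0 0 0" --pt "-0.02 0 0 0 0 0 0"

```text
t: 13.63
tcp_pos: [0.5325, 0.1302, 0.2284]
eef_rot: [-1.255, 1.134, -1.148]
ft_force: [1.3, -11.2, 3.8]
grip_width: 0.321
```

One call at a time from here.

servo_tool --pt "-0.015 0 0 0 0 0 0" --pt "-0.015 0 0 0 0 0 0" --pt "-0.015 0 0 0 0 0 0" --pt "-0.015 0 0 0 0 0 0" --pt "-0.015 0 0 0 0 0 0"

```text
t: 14.05
tcp_pos: [0.5324, 0.1321, 0.2284]
eef_rot: [-1.255, 1.134, -1.148]
ft_force: [1.5, -11.0, 4.1]
grip_width: 0.311
```

servo_tool --pt "-0.015 0 0 0 0 0 0" --pt "-0.015 0 0 0 0 0 0" --pt "-0.015 0 0 0 0 0 0" --pt "-0.015 0 0 0 0 0 0" --pt "-0.015 0 0 0 0 0 0"

```text
t: 14.47
tcp_pos: [0.5322, 0.1339, 0.2284]
eef_rot: [-1.255, 1.134, -1.148]
ft_force: [-0.0, -10.9, 3.8]
grip_width: 0.313
```

servo_tool --pt "-0.015 0 0 0 0 0 0" --pt "-0.015 0 0 0 0 0 0" --pt "-0.015 0 0 0 0 0 0" --pt "-0.015 0 0 0 0 0 0" --pt "-0.015 0 0 0 0 0 0"

```text
t: 14.88
tcp_pos: [0.532, 0.1358, 0.2284]
eef_rot: [-1.255, 1.134, -1.148]
ft_force: [0.2, -11.5, 3.0]
grip_width: 0.315
```

servo_tool --pt "-0.015 0 0 0 0 0 0" --pt "-0.015 0 0 0 0 0 0" --pt "-0.015 0 0 0 0 0 0" --pt "-0.015 0 0 0 0 0 0" --pt "-0.015 0 0 0 0 0 0"

```text
t: 15.3
tcp_pos: [0.5319, 0.1376, 0.2284]
eef_rot: [-1.255, 1.134, -1.148]
ft_force: [1.2, -11.5, 4.0]
grip_width: 0.314
```

servo_tool --pt "-0.015 0 0 0 0 0 0" --pt "-0.015 0 0 0 0 0 0" --pt "-0.015 0 0 0 0 0 0" --pt "-0.015 0 0 0 0 0 0" --pt "-0.015 0 0 0 0 0 0"

```text
t: 15.72
tcp_pos: [0.5317, 0.1394, 0.2284]
eef_rot: [-1.255, 1.134, -1.148]
ft_force: [1.6, -12.2, 4.1]
grip_width: 0.317
```

servo_tool --pt "-0.01 0 0 0 0 0 0" --pt "-0.01 0 0 0 0 0 0" --pt "-0.01 0 0 0 0 0 0" --pt "-0.01 0 0 0 0 0 0" --pt "0 0 0 0 0 0 0"

```text
t: 16.13
tcp_pos: [0.5317, 0.1396, 0.2284]
eef_rot: [-1.256, 1.133, -1.149]
ft_force: [1.5, -13.6, 4.6]
grip_width: 0.317
```

servo_tool --pt "-0.01 0 0 0 0 0 0" --pt "-0.01 0 0 0 0 0 0" --pt "-0.01 0 0 0 0 0 0" --pt "-0.01 0 0 0 0 0 0" --pt "0 0 0 0 0 0 0"

```text
t: 16.55
tcp_pos: [0.5317, 0.1398, 0.2285]
eef_rot: [-1.257, 1.132, -1.15]
ft_force: [0.9, -15.6, 5.6]
grip_width: 0.315
```

servo_tool --pt "-0.015 0 0 0 0 0 0" --pt "-0.015 0 0 0 0 0 0" --pt "-0.015 0 0 0 0 0 0" --pt "-0.015 0 0 0 0 0 0" --pt "0 0 0 0 0 0 0"

```text
t: 16.97
tcp_pos: [0.5317, 0.14, 0.2285]
eef_rot: [-1.26, 1.13, -1.152]
ft_force: [2.4, -19.5, 5.4]
grip_width: 0.316
```

servo_tool --pt "-0.01 0 0 0 0 0 0" --pt "0 0 0 0 0 0 0" --pt "0 0 0 0 0 0 0" --pt "0 0 0 0 0 0 0" --pt "0 0 0 0 0 0 0"

```text
t: 17.38
tcp_pos: [0.5317, 0.14, 0.2285]
eef_rot: [-1.26, 1.13, -1.152]
ft_force: [2.5, -19.7, 6.0]
grip_width: 0.313
```

servo_tool --pt "0.04 0 0 0 0 0 0" --pt "0.04 0 0 0 0 0 0" --pt "0.04 0 0 0 0 0 0" --pt "0 0 0 0 0 0 0" --pt "0 0 0 0 0 0 0"

```text
t: 17.8
tcp_pos: [0.5317, 0.1396, 0.2284]
eef_rot: [-1.255, 1.134, -1.149]
ft_force: [1.0, -12.0, 3.5]
grip_width: 0.313
```

servo_tool --pt "0.04 0 0 0 0 0 0" --pt "0.04 0 0 0 0 0 0" --pt "0.02 0 0 0 0 0 0" --pt "0 0 0 0 0 0 0" --pt "0 0 0 0 0 0 0"

```text
t: 18.22
tcp_pos: [0.5317, 0.1393, 0.2283]
eef_rot: [-1.252, 1.136, -1.145]
ft_force: [0.7, -6.6, 2.2]
grip_width: 0.314
```

servo_tool --pt "0.04 0 0 0 0 0 0" --pt "0.02 0 0 0 0 0 0" --pt "0 0 0 0 0 0 0" --pt "0 0 0 0 0 0 0" --pt "0 0 0 0 0 0 0"

```text
t: 18.63
tcp_pos: [0.5317, 0.1393, 0.2283]
eef_rot: [-1.25, 1.138, -1.143]
ft_force: [3.2, -4.1, 3.3]
grip_width: 0.314
```

servo_tool --pt "0 0 0 0 0 0 0.4" --pt "0 0 0 0 0 0 0.6" --pt "0 0 0 0 0 0 0.8" --pt "0 0 0 0 0 0 0.8" --pt "0 0 0 0 0 0 0.8"

```text
t: 19.05
tcp_pos: [0.5301, 0.14, 0.2275]
eef_rot: [-1.252, 1.142, -1.14]
ft_force: [0.7, -0.3, -0.2]
grip_width: 0.798
```

```bash
python3 mv.py .5317 .1395 .29 .0935;  python3 - <<'E'
from rig import optics
import cv2
cv2.imwrite("pics/side8.png",optics.snapshot("side")["pixels"])
cv2.imwrite("pics/c8.png",cv2.resize(cv2.imread("pics/side8.png")[130:240,240:350],None,fx=5,fy=5,interpolation=2))
E
```

```text
t 19.05 pos [530.1 140.  227.5] F [ 0.7 -0.3 -0.2] M [0.03 0.03 0.01] w 0.798
tool axes x,y,z: [[0.092, -0.996, -0.0], [-0.001, 0.0, -1.0], [0.996, 0.092, -0.001]]
shift tool mm [  0.6 -62.5   1.5] units [ 0.02 -2.5   0.06]
turn units [ 0.01 -0.02 -0.01]
turn units [1.000e-02 4.498e+01 2.000e-02]
```

View pics/c8.png

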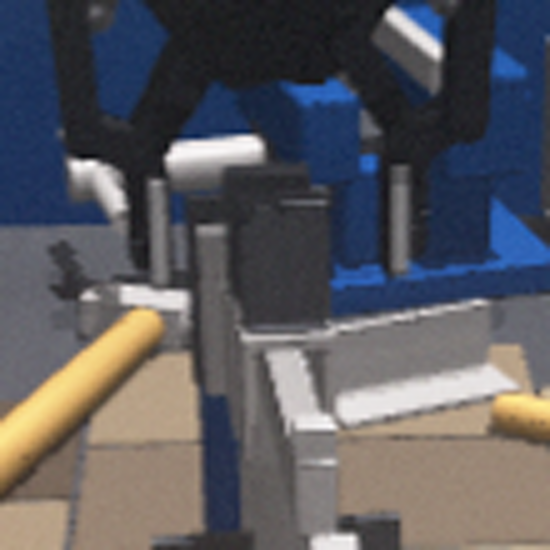

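servo_tool --pt "0 -0.5 0.03 0 0 0 0.8" --pt "0 -0.8 0 0 0 0 0.8" --pt "0 -0.8 0 0 0 0 0.8" --pt "0 -0.8 0 0 0 0 0.8" --pt "0 -0.8 0 0 0 0 0.8"

```text
t: 19.52
tcp_pos: [0.531, 0.1398, 0.3211]
eef_rot: [-1.251, 1.142, -1.141]
ft_force: [-0.1, 0.5, -0.1]
grip_width: 0.8
```

servo_tool --pt "0.9 0 -0.7 0 0 0 0.8" --pt "0.9 0 -0.7 0 0 0 0.8" --pt "0.9 0 -0.7 0 0 0 0.8" --pt "0.9 0 -0.7 0 0 0 0.8" --pt "0.9 0 -0.7 0 0 0 0.8"

```text
t: 19.93
tcp_pos: [0.4534, 0.0189, 0.3203]
eef_rot: [-1.251, 1.141, -1.141]
ft_force: [0.9, -0.6, -0.4]
grip_width: 0.801
```

servo_tool --pt "0.9 0 -0.7 0 0 0 0.8" --pt "0.9 0 -0.7 0 0 0 0.8" --pt "0.9 0 -0.7 0 0 0 0.8" --pt "0.9 0 0 0 0 0 0.8" --pt "0.9 0 0 0 0 0 0.8"

```text
t: 20.35
tcp_pos: [0.4114, -0.098, 0.3207]
eef_rot: [-1.25, 1.141, -1.142]
ft_force: [0.8, 0.5, -1.2]
grip_width: 0.799
```

```bash
python3 - <<'E'
from rig import optics
import cv2
import numpy as np
cv2.imwrite("pics/top9.png",optics.snapshot("top")["pixels"]);cv2.imwrite("pics/side9.png",optics.snapshot("side")["pixels"])
a=cv2.resize(cv2.imread("pics/top9.png")[205:265,190:325],None,fx=5.8,fy=5.8,interpolation=2)
cv2.imwrite("pics/c9.png",a);cv2.imwrite("pics/c9b.png",cv2.imread("pics/top9.png"))
E
python3 mv.py
```

```text
t 20.45 pos [412.4 -99.3 320.4] F [-0.3  0.8 -0.1] M [-0.    0.04 -0.02] w 0.798
tool axes x,y,z: [[0.088, -0.996, 0.001], [0.001, -0.001, -1.0], [0.996, 0.088, 0.0]]
```

View pics/c9.png

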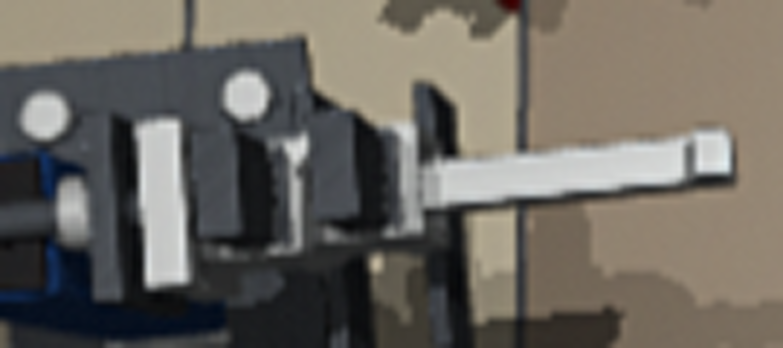

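View pics/c9b.png

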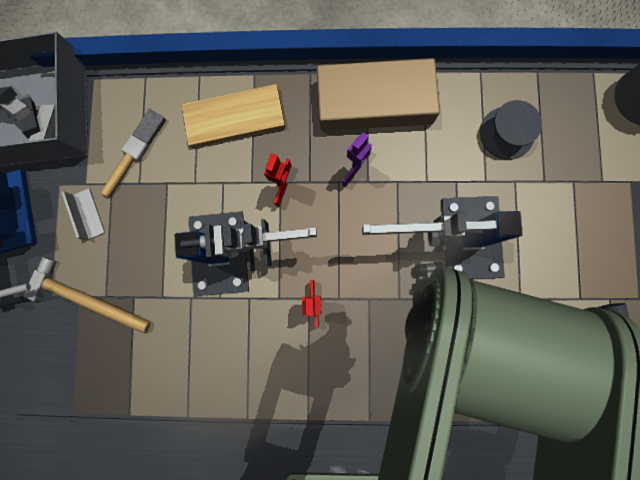

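```bash
python3 - <<'E'
from h import *
E=np.load("E.npz")
def loc(px,py,z):
    P=ray((190+(px+.5)/5.8-.5,205+(py+.5)/5.8-.5),"top",E["top"],z);return (Rz(-.0935)@(P-[.5398,.0398,0]))[1]*1000
# tab upper-left & upper-right corners of top face
print("lap",loc(192,125,.243),"tee",loc(313,113,.243), "right edges",loc(238,123,.243),loc(354,111,.243),"shoe front",[loc(183,200,z) for z in(.2,.22)])
E
python3 - <<'E'
import cv2
cv2.imwrite("pics/c10.png",cv2.resize(cv2.imread("pics/top9.png")[215:260,205:280],None,fx=10,fy=10,interpolation=2))
E
```

```text
lap 134.58257048925168 tee 103.53368084621665 right edges 122.80307597043804 93.08973309004989 shoe front [np.float64(148.8234338934104), np.float64(143.86009599998695)]
```

View pics/c10.png

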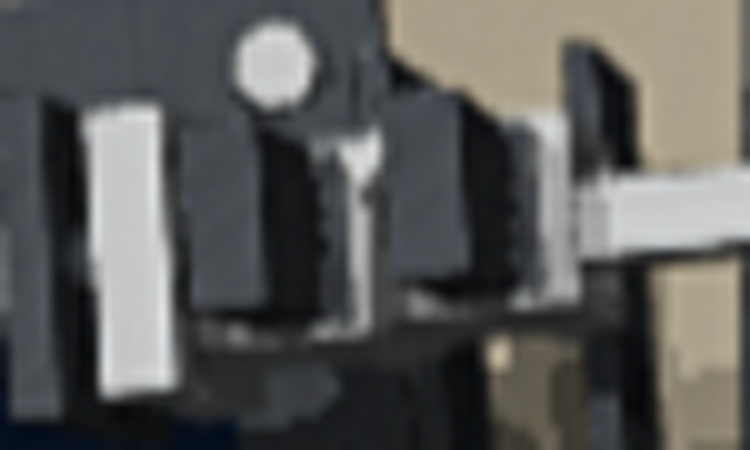

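```bash
python3 - <<'E'
import cv2,numpy as np
a=cv2.imread("pics/top0.png")[200:260,430:520].astype(int);b=cv2.imread("pics/top9.png")[200:260,430:520].astype(int)
print(np.abs(a-b).mean(), np.abs(a-b)[:, :50].mean())
from rig import bot,monitor
print(bot.finish_job(),monitor.state()["t"])
E
```

```text
4.139320987654321 3.787777777777778
the job is handed in; nothing more can be done
the job is handed in; nothing more can be done
```

The tee piece now hangs on the inspection rail, closed up with the lap piece against the stop shoe. The job was handed in at about 20.5 s.

**Transfer:** I gripped the tee piece by its tab and ran it along the cooling rail. I lifted it 13.5 mm over the end stop and took it across the gap. The inspection rail measured 3.3 mm lower and turned about 3.3°. No contact force showed at the readings taken while crossing either stop. I let the piece down until its weight came off the wrist.

**Push:** Sliding resistance was about 7 N for the tee alone and about 11 N with the lap piece. The shoe was felt with the tool point at y ≈ 0.1395. I raised the push to 19.7 N, about 8.5 N over sliding friction, and held it for about half a second. I then eased off to 4 N, still pushing forward, and opened the gripper.

**Last checks:**
- The two tabs stand 30.4 mm apart in the top picture (within about 1 mm), against 30 mm for tubes in touch.
- The lap tube's leading end measures about 143.7 mm along the rail, and the shoe face 144–149 mm depending on the height assumed for it. The picture alone therefore does not prove contact with the shoe to better than a few millimetres; the evidence for it is the force.
- The camera puts the tee about 2 mm short of where the arm's own position reading puts it. I take this as calibration error, since the force on the piece was forward until release.
- The pipe piece looks where it was: comparing the before and after pictures there gave only a small average difference, and I did not measure its position again.
- The arm stood clear, with its force reading near zero.

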